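# Close the component dry box and snap its four lid clips

### The job

Close the dry box: pick the lid up by its grip bar, lay it square on the box so that it sits in the mouth on its gasket, and let go. Then swing the four clips down and press them in, one after another in opposite-corner order (any corner first, then the one diagonally opposite, then the other two), each until it snaps home over the rim. Press by feel and never force a clip against its stop (30 N breaks it), and leave the other things on the bench where they are.

Things in the scene. Friction and masses are not known exactly. Their poses are not given: they have to be found in the camera images.
- drybox: Dark grey open plastic dry box, full of reels, heavy: it does not shift. Body 146 x 97 mm (long side along its x), 70 mm high; rim flange 160 x 116 mm. Origin: centre of its underside, z up. Both long sides of the rim turn down as a skirt 58 mm from the middle line, ending in a rounded 5 mm bead whose middle is 59 mm above the origin; the clips hook under this bead.
- mouth (a point): Centre of the box's mouth (140 x 92 mm) at rim height, 70 mm above the box's origin. A soft black gasket on the rim stands 4 mm proud (top 74 mm above the box's origin). The lid laid on it has its origin 62 mm above the box's origin, axes parallel (a half turn fits too); with all clips home about 60.6 mm.
- lid: Loose white lid, about 0.25 kg, plate 158 x 115 x 5 mm, long side along its x. Origin: centre of the underside of its plug lip, z up. The lip (138 x 90 mm outside, 1 mm play in the mouth all round, its lower half tapered in by about 3 mm) spans 0 to 12 mm, the plate 12 to 17 mm above the origin. Starts right way up on the mat, standing on the lip.
- lid_grip (a point): Middle of the lid's black grip bar, 34 mm above the lid's origin. The bar is 70 mm long along the lid's x, 14 mm wide along y, and stands from 17 to 41 mm above the lid's origin.
- clip_a (a joint): Angle (rad) of the blue clip at the lid's +x, +y corner (diagonal partner: clip c). 0: hanging down, snapped home (hard stop); 1.57: straight out level; 2.05: open stop. Open, it stays where left. Hinge axis along the lid's x through (+48, +60, 13) mm in the lid's frame. From about 0.35 its tooth rides on the bead; past about 0.08 it snaps to 0, else it springs back.
- clip_b (a joint): Angle (rad) of the blue clip at the lid's +x, -y corner (diagonal partner: clip d). 0: hanging down, snapped home (hard stop); 1.57: straight out level; 2.05: open stop. Open, it stays where left. Hinge axis along the lid's x through (+48, -60, 13) mm in the lid's frame. From about 0.35 its tooth rides on the bead; past about 0.08 it snaps to 0, else it springs back.
- clip_c (a joint): Angle (rad) of the blue clip at the lid's -x, -y corner (diagonal partner: clip a). 0: hanging down, snapped home (hard stop); 1.57: straight out level; 2.05: open stop. Open, it stays where left. Hinge axis along the lid's x through (-48, -60, 13) mm in the lid's frame. From about 0.35 its tooth rides on the bead; past about 0.08 it snaps to 0, else it springs back.
- clip_d (a joint): Angle (rad) of the blue clip at the lid's -x, +y corner (diagonal partner: clip b). 0: hanging down, snapped home (hard stop); 1.57: straight out level; 2.05: open stop. Open, it stays where left. Hinge axis along the lid's x through (-48, +60, 13) mm in the lid's frame. From about 0.35 its tooth rides on the bead; past about 0.08 it snaps to 0, else it springs back.
- flap_a: Flap of clip a: panel 36 mm wide, 36 mm from hinge to tip, 3 mm thick. Origin on its outer face, 24 mm from the hinge towards the tip and 4.5 mm outside the hinge axis; x along the hinge, y out of the outer face (up when the clip stands out level), z to the hinge. Pushed here in and down along its swing it snaps at about 8 to 16 N, then is rigid; above 30 N it breaks.
- flap_b: Flap of clip b: panel 36 mm wide, 36 mm from hinge to tip, 3 mm thick. Origin on its outer face, 24 mm from the hinge towards the tip and 4.5 mm outside the hinge axis; x along the hinge, y out of the outer face (up when the clip stands out level), z to the hinge. Pushed here in and down along its swing it snaps at about 8 to 16 N, then is rigid; above 30 N it breaks.
- flap_c: Flap of clip c: panel 36 mm wide, 36 mm from hinge to tip, 3 mm thick. Origin on its outer face, 24 mm from the hinge towards the tip and 4.5 mm outside the hinge axis; x along the hinge, y out of the outer face (up when the clip stands out level), z to the hinge. Pushed here in and down along its swing it snaps at about 8 to 16 N, then is rigid; above 30 N it breaks.
- flap_d: Flap of clip d: panel 36 mm wide, 36 mm from hinge to tip, 3 mm thick. Origin on its outer face, 24 mm from the hinge towards the tip and 4.5 mm outside the hinge axis; x along the hinge, y out of the outer face (up when the clip stands out level), z to the hinge. Pushed here in and down along its swing it snaps at about 8 to 16 N, then is rigid; above 30 N it breaks.
- driver: Screwdriver with red handle, 170 mm long, lying on the mat; bystander. Origin at the middle of its underside.
- jar: Small screw jar with black cap, 52 mm across, 60 mm high, standing; bystander. Origin: centre of its underside.
- cassette: Closed grey parts case, 60 x 110 x 35 mm, standing flat; bystander. Origin: centre of its underside.
Things that resemble listed ones, but are neither listed nor needed, are in the scene too. Of the things that look like the lid, the larger one is meant.

How it is judged:
By the outcome, as a careful person would: the job done as asked, in the order asked, and still so for the second after the job is handed in, with the robot touching nothing.
It also fails if it takes over 64 s, if anything falls off the work surface, if the arm or the gripper's body presses on something with over 40 N, if the wrist force passes 120 N, or if a joint passes its speed limit or range.

### The arm

A 7-joint arm with a two-finger parallel gripper is mounted at the origin on the work surface. World frame = base frame: x ahead of the robot, y to its left, z up, the work surface at z = 0. Lengths are in m, angles in rad, forces in N, time in s.
With the tool pointing down it reaches from about 0.425 to 0.95 m from the base axis. Payload 16.7 kg.
Tool frame: the origin (TCP) lies at the very end of the fingers, on their centre line; the grasp point (between the pads) lies r.grip_depth behind it (r.grip_depth is the distance from the TCP to the grasp point, in m); z points along the fingers, y is the line along which they close (so a half turn about z gives the same grasp; the last joint's range is limited). The gripper opens to 94 mm and grips with 3 to 60 N. Pads are 16 mm wide; open, the fingers measure 119 mm over their backs; the gripper's body (75 mm by 177 mm) begins 78 mm behind the grasp point.
Start: joints at [-1.442, 0.426, 0.074, 1.606, -0.034, 1.111, -0.067], TCP at [0.186, 0.649, 0.205] pointing down, gripper open.
Joint ranges: [-2.85, 2.85], [-0.5, 2.14], [-1.23, 1.37], [0.21, 2.46], [-1.02, 4.16], [0.16, 2.05], [-2.73, 2.73]. Speed limits (rad/s): [1.89, 1.89, 2.39, 2.39, 3.01, 3.01, 3.01].

### API

Orientations are given as a 3x3 rotation matrix whose columns are the frame's x, y, z axes.
In Python, from rig import r gives the robot as it stands. Calls block until the motion is done:
- r.reach(position, orientation): joint-space move of the TCP to a pose.
- r.line_to(position, rate=0.15, ori=None, f_stop=None): straight line of the TCP; ori=None keeps the orientation; rate is the mean speed in m/s. With f_stop (N) it stops when the force on the tool has changed by that much, and returns True; else False.
- r.goto_joints(angles): joint-space move.
- r.grip(opening, squeeze=None): finger opening in m; squeeze is the grip in N (None keeps the last); returns when the fingers have stopped.
- r.wait(seconds).
- r.solve_ik(position, orientation): joint angles nearest the present ones, or None.
- r.read_camera(name): name is "side" or "top" or "wrist"; returns a dict with "frame" (400x640x3 uint8, red, green, blue), "z_map" (400x640 float32, m along the optical axis (not along the pixel's ray), 0 where there is no reading), "mtx" (3x3 intrinsics, pixels), "R" (3x3) and "t" (3): a world point X has camera coordinates R X + t. Camera axes: x right, y down, z forward; pixel columns grow to the right and rows downward; lengths in m; the calibration is good to about 2 mm. A picture is of the moment at which its call begins.
A pose or a line that the arm cannot do raises r.IKError and nothing moves.
- r.hand_in(): hands the job in; it is judged then, once.
Trained networks look in the newest picture that a camera, given by its name, has taken for a name from the list of things; names that differ only in an ending like _2 or _b are one class to them, and where a whole thing is asked for, a point or a joint stands for the part that bears it (a point fixed in the world has none). Each returns a list of dicts, best first, with "confidence" (0 to 1); they miss things now and then, are a little off and sometimes report something else, mostly with a low value. They report only what shows in the picture. A call takes as long as a camera call. They do not tell look-alikes from the thing itself.
- r.look_for(camera, name): "box" ([left, top, right, bottom] in pixels, round what is visible of it).
Readings, each from a call of its own:
- r.read_t(): time.
- r.read_joint_pos(): joint angles.
- r.read_qvel(): joint speeds.
- r.read_tau(): joint torques, N m.
- r.read_eef_pos(): TCP position.
- r.read_tcp_rot(): TCP orientation.
- r.read_ft_force(): force on the tool from outside, world axes, zero at the start.
- r.read_torque(): the same for the moment, N m.
- r.read_finger_gap(): finger opening in m.
- r.read_grasp_force(): force on a finger pad.
Only numpy, scipy, OpenCV 4.12 (cv2) and the standard library are available. Lean on these libraries where they do the work, as an engineer would, in place of code of your own. Each camera call takes 0.05 s, during which the arm holds its last target. There are 200 camera calls.

## Working session

There is one attempt and no reset: what is moved stays moved. The work goes in short steps, each a Python script; the robot and the scene stay as the last script left them, time stands still between calls to the robot, and variables do not carry over. Pictures are saved under pics/ and viewed, at most 10 in all, crops included, and the job is handed in when it is done.

```bash
mkdir -p pics; ls
python3 - <<'E'
from rig import r
import cv2,numpy as np
print(r.read_t(), r.grip_depth, r.read_ft_force())
ims=[]
for c in ("top","side"):
    d=r.read_camera(c); np.savez(f"{c}0.npz",**d)
    ims.append(d["frame"][:,:,::-1])
    print(c,d["mtx"].tolist(),(-d["R"].T@d["t"]).round(3),d["R"].round(3).tolist())
    for n in ("lid","drybox","lid_grip","clip_a","flap_a","driver","jar","cassette"):
        print(n,[(np.round(x["box"]).astype(int).tolist(),round(x["confidence"],2)) for x in r.look_for(c,n)])
    cv2.imwrite(f"pics/{c}0.png",d["frame"][:,:,::-1])
E
```

```text
pics
0.0 0.0188 [-0.4741123   0.09855891 -0.50142679]
top [[478.72785249857566, 0.0, 318.65816430727995], [0.0, 478.72785249857566, 204.78114753897177], [0.0, 0.0, 1.0]] [0.483 0.062 1.344] [[-0.015, -1.0, 0.017], [-0.994, 0.013, -0.111], [0.111, -0.019, -0.994]]
lid [([234, 211, 305, 273], 0.91), ([167, 225, 218, 279], 0.77)]
drybox [([363, 218, 412, 281], 0.87)]
lid_grip [([232, 209, 306, 275], 0.88), ([168, 226, 218, 282], 0.77)]
clip_a [([231, 220, 246, 232], 0.63), ([288, 215, 301, 228], 0.53), ([289, 247, 306, 266], 0.53), ([233, 252, 250, 267], 0.44)]
flap_a [([295, 249, 303, 262], 0.7), ([239, 253, 249, 270], 0.54), ([233, 218, 247, 232], 0.52), ([288, 215, 302, 228], 0.44)]
driver [([310, 126, 334, 182], 0.89)]
jar [([232, 160, 256, 180], 0.67), ([411, 148, 453, 184], 0.31)]
cassette [([410, 150, 453, 182], 0.85)]
side [[449.96109699523817, 0.0, 311.5958201289112], [0.0, 449.96109699523817, 203.78380676092632], [0.0, 0.0, 1.0]] [0.471 0.885 0.576] [[-0.987, -0.161, 0.005], [-0.085, 0.491, -0.867], [0.137, -0.856, -0.499]]
lid [([303, 316, 389, 397], 0.9), ([293, 237, 379, 304], 0.71)]
drybox [([328, 165, 396, 212], 0.82)]
lid_grip [([297, 240, 377, 306], 0.77), ([299, 320, 389, 397], 0.56), ([213, 260, 244, 298], 0.21)]
clip_a [([334, 373, 348, 396], 0.83), ([303, 239, 323, 251], 0.76), ([298, 346, 314, 368], 0.76), ([352, 290, 372, 305], 0.67), ([300, 286, 317, 300], 0.66), ([353, 241, 369, 254], 0.65)]
flap_a [([354, 292, 369, 307], 0.82), ([298, 288, 317, 297], 0.61), ([331, 376, 346, 398], 0.59), ([302, 237, 327, 252], 0.56), ([353, 245, 367, 255], 0.55), ([299, 350, 306, 369], 0.5), ([326, 167, 396, 210], 0.41)]
driver [([354, 244, 371, 256], 0.35)]
jar [([214, 260, 243, 294], 0.67), ([205, 219, 254, 227], 0.48)]
cassette [([274, 154, 301, 179], 0.61)]
```

View pics/top0.png

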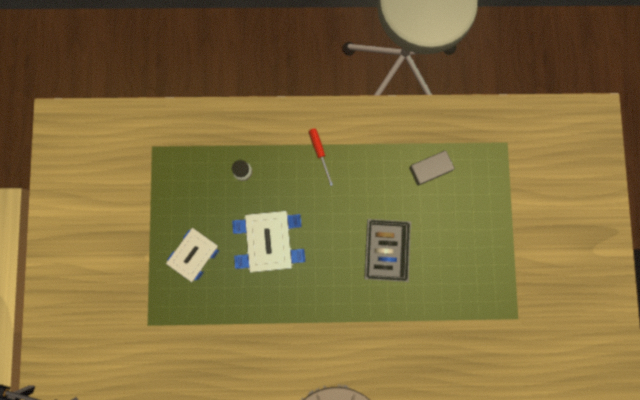

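View pics/side0.png

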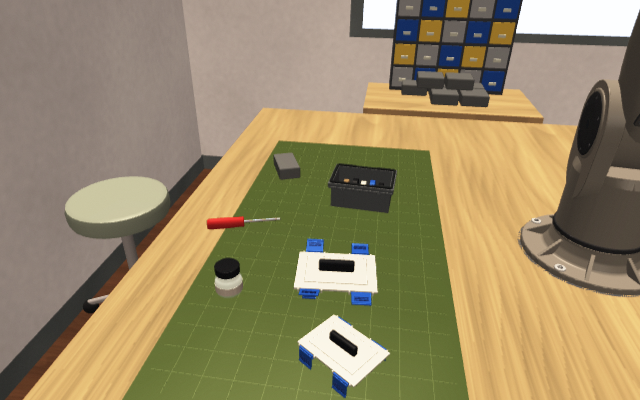

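The top view shows the big lid with open blue clips at (268,241) and the small look-alike at (192,255). The box is at (388,250), and the jar, driver and case are out of the way in the row above. The side view agrees. Next I'll measure them with the depth maps.

```bash
cat > h.py <<'E'
import numpy as np, cv2
def cloud(d):
    z=d["z_map"]; K=d["mtx"]; v,u=np.mgrid[:z.shape[0],:z.shape[1]]
    P=np.stack([(u-K[0,2])/K[0,0]*z,(v-K[1,2])/K[1,1]*z,z],-1)
    W=(P-d["t"])@d["R"]; W[z<=0]=np.nan
    return W
def rect(W,m):
    p=(W[m][:,:2]*1000).astype(np.float32)
    c,s,a=cv2.minAreaRect(p); 
    if s[0]<s[1]: s=s[::-1]; a+=90
    a=(a+90)%180-90
    return np.round(c,1),np.round(s,1),round(a,2),round(float(np.median(W[m][:,2]))*1000,1),len(p)
E
python3 - <<'E'
from h import *
for c,bl,bb in (("top",(232,209,306,275),(360,216,414,283)),("side",(290,232,380,306),(326,163,398,212))):
    d=dict(np.load(c+"0.npz")); W=cloud(d); f=d["frame"].astype(int)
    def box(b):
        m=np.zeros(f.shape[:2],bool); m[b[1]:b[3],b[0]:b[2]]=1; return m&~np.isnan(W[...,2])
    white=(f.min(2)>140); black=f.max(2)<50; blue=(f[...,2]>f[...,0]+50)&(f[...,2]>f[...,1]+40)
    B=box(bl)
    print(c,"mat z",np.nanmedian(W[195:205,290:300,2]) if c=="top" else np.nanmedian(W[220:230,300:310,2]))
    print("plate",rect(W,B&white)); print("bar",rect(W,B&black))
    n,l=cv2.connectedComponents((B&blue).astype(np.uint8))
    for i in range(1,n):
        if (l==i).sum()>8:
            w=W[l==i]; print("clip",w.mean(0).round(3),w.min(0).round(3),w.max(0).round(3))
    print("box",rect(W,box(bb)&(W[...,2]>.06)))
from rig import r
d=r.read_camera("wrist"); Rt=r.read_tcp_rot(); p=r.read_eef_pos()
cw=-d["R"].T@d["t"]; print("cam in tool",(Rt.T@(cw-p)).round(3),(d["R"]@Rt).round(2).tolist(),d["mtx"][0,0]); print(Rt.round(2).tolist())
E
```

```text
top mat z 0.0014623467800720447
plate (array([532.5, 177.6]), array([156.9, 115.9]), 4.38, 19.2, 2188)
bar (array([0., 0.]), array([0., 0.]), 0.0, nan, 0)
clip [0.586 0.106 0.022] [0.569 0.089 0.014] [0.602 0.122 0.031]
clip [0.573 0.257 0.026] [0.557 0.241 0.014] [0.588 0.273 0.039]
clip [0.49  0.097 0.018] [0.476 0.079 0.012] [0.506 0.112 0.026]
clip [0.477 0.251 0.019] [0.462 0.233 0.012] [0.494 0.268 0.026]
box (array([ 502.8, -143.5]), array([160. , 116.8]), -4.4, 72.6, 912)
side mat z 0.0013550387276678876
plate (array([535.3, 169.3]), array([157.2, 141.9]), 4.95, 18.6, 2544)
bar (array([533.9, 181.3]), array([66.8, 12. ]), 7.55, 33.9, 352)
clip [0.589 0.106 0.021] [0.57  0.088 0.015] [0.607 0.124 0.028]
clip [0.493 0.098 0.018] [0.474 0.079 0.015] [0.51  0.117 0.02 ]
clip [0.575 0.261 0.024] [0.558 0.242 0.011] [0.593 0.276 0.034]
clip [0.48  0.253 0.019] [0.463 0.233 0.016] [0.499 0.273 0.022]
box (array([ 504.7, -142.2]), array([160.2, 119.1]), -4.41, 70.1, 963)
cam in tool [ 0.073 -0.    -0.178] [[-0.0, 1.0, -0.0], [-0.97, -0.0, -0.25], [-0.25, 0.0, 0.97]] 345.8217380786451
[[-0.96, 0.28, -0.0], [0.28, 0.96, 0.0], [0.0, 0.0, -1.0]]
  return _methods._mean(a, axis=axis, dtype=dtype,
  ret = ret.dtype.type(ret / rcount)
```

Both views agree: lid at (0.532, 0.178), yaw +4.4°; box at (0.503, -0.143), yaw -4.4°; mat at about 1.4 mm. I'll refine with the wrist camera over each one.

```bash
cat >> h.py <<'E'
def down(yaw): # tool x = -(lid x), tool y = lid y, z down
    c,s=np.cos(yaw),np.sin(yaw)
    return np.array([[-c,-s,0],[-s,c,0],[0,0,-1.]])
E
python3 - <<'E'
from rig import r
from h import *
def bar(W,d):
    return None
for nm,p,yaw in (("box",(.503,-.143,.26),-4.4),("lid",(.5325,.1776,.20),4.4)):
    r.reach(p,down(np.radians(yaw))); r.wait(.2)
    d=r.read_camera("wrist"); np.savez(f"w_{nm}.npz",**d); W=cloud(d); f=d["frame"].astype(int)
    cv2.imwrite(f"pics/w_{nm}.png",d["frame"][:,:,::-1])
    near=np.hypot(W[...,0]-p[0],W[...,1]-p[1])<.13
    if nm=="lid":
        print("plate",rect(W,near&(f.min(2)>140)&(W[...,2]>.01)))
        print("bar",rect(W,near&(f.max(2)<70)&(W[...,2]>.036)&(W[...,2]<.06)))
    else: print("rim",rect(W,near&(W[...,2]>.066)))
    print(r.read_t(),r.read_joint_pos().round(2),r.read_ft_force().round(2))
E
```

```text
rim (array([ 505.1, -141.3]), array([159.6, 158.2]), -4.23, 372.8, 67064)
4.2 [-0.85  0.24  1.2   1.92 -0.25  1.14  1.94] [-0.03  0.26  0.19]
plate (array([535.4, 177.4]), array([157.7, 156.6]), 4.89, 17.3, 14709)
bar (array([534.4, 178.7]), array([67.2, 11.9]), 4.05, 39.9, 693)
5.6917 [-1.3   0.45  1.15  1.91 -0.47  1.08  1.68] [-0.88  1.08 -0.21]
```

```bash
python3 -c "
import cv2,numpy as np
cv2.imwrite('pics/w2.png',cv2.resize(np.vstack([cv2.imread('pics/w_box.png'),cv2.imread('pics/w_lid.png')]),(480,600)))"
```

```text
(no output)
```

View pics/w2.png

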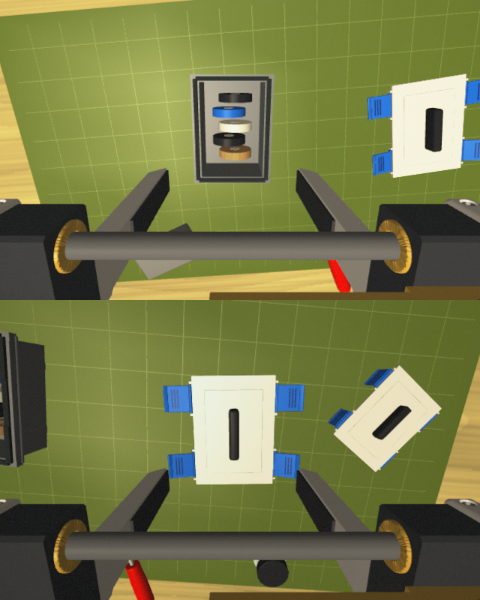

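The wrist views show the box (230,130), the lid with its bar (235,435) and the gripper fingers, which polluted the height masks. I'll recompute with bounded heights.

Run:
```python
from h import *
for nm,p in (("box",(.503,-.143)),("lid",(.5325,.1776))):
    d=dict(np.load(f"w_{nm}.npz")); W=cloud(d); f=d["frame"].astype(int); z=W[...,2]
    near=np.hypot(W[...,0]-p[0],W[...,1]-p[1])<.115
    print("mat",np.nanmedian(z[near&(f[...,1]>f[...,2]+30)&(z<.02)]))
    if nm=="lid":
        m=near&(f.min(2)>140)&(z<.025)&(z>.008)
        m=cv2.morphologyEx(m.astype(np.uint8),cv2.MORPH_OPEN,np.ones((7,7)))>0
        print("plate",rect(W,m)); 
        b=near&(z>.025)&(z<.06); b=cv2.morphologyEx(b.astype(np.uint8),cv2.MORPH_OPEN,np.ones((3,3)))>0
        n,l,s,c=cv2.connectedComponentsWithStats(b.astype(np.uint8))
        for i in range(1,n):
            if s[i,4]>30: print("z>25",rect(W,l==i),np.nanmax(z[l==i]))
    else:
        for lo in (.064,.066,.068,.07):
            m=near&(z>lo)&(z<.085); m=cv2.morphologyEx(m.astype(np.uint8),cv2.MORPH_OPEN,np.ones((2,2)))>0; print(lo,rect(W,m))
        m=near&(z<.064)&(z>.003); n,l,s,c=cv2.connectedComponentsWithStats(m.astype(np.uint8)); i=1+s[1:,4].argmax(); print("inside",rect(W,l==i))
```

```text
mat -0.0004123282994385524
0.064 (array([ 423.1, -207.7]), array([3.6, 0. ]), -90.0, nan, 4931)
0.066 (array([nan, nan]), array([0., 0.]), 0.0, nan, 4848)
0.068 (array([nan, nan]), array([0., 0.]), 0.0, nan, 4464)
0.07 (array([ 521.8, -144.4]), array([187.2, 118.7]), -4.56, nan, 2696)
inside (array([ 506.3, -144.1]), array([139.8,  92.6]), -4.42, 36.4, 2652)
mat -0.0002807083771824465
plate (array([535.3, 178.6]), array([157.7, 115.5]), 4.89, 17.3, 14416)
z>25 (array([534.4, 178.4]), array([68.5, 13.4]), 4.18, 39.8, 937) 0.042630415114805705
z>25 (array([575.6, 267.6]), array([35.9, 11.7]), 2.73, 27.4, 337) 0.032361194907341545
```

Wrist values fit the known sizes: plate 157.7×115.5, mouth 139.8×92.6. Now I'll grasp the lid, lift it, hover over the box and check.

```bash
python3 - <<'E'
from rig import r
from h import *
lid=np.array([.5348,.1784]); box=np.array([.5058,-.1437]); y1=np.radians(4.4); y2=np.radians(-4.4)
r.grip(.045,40)
r.line_to([*lid,.07],rate=.15,ori=down(y1))
print("stop",r.line_to([*lid,.0215],rate=.06,f_stop=5), r.read_eef_pos().round(4), r.read_ft_force().round(2))
r.grip(0.0,40); print(r.read_finger_gap(),r.read_grasp_force(),r.read_ft_force().round(2))
p=r.read_eef_pos(); r.line_to([p[0],p[1],.17],rate=.15); print("lifted",r.read_ft_force().round(2),r.read_finger_gap())
r.line_to([*box,.17],rate=.25,ori=down(y2)); r.wait(.3)
print(r.read_eef_pos().round(4),r.read_ft_force().round(2),r.read_torque().round(3),r.read_t())
for c in ("top","side","wrist"):
    d=r.read_camera(c); np.savez(f"{c}1.npz",**d); cv2.imwrite(f"pics/{c}1.png",d["frame"][:,:,::-1])
    W=cloud(d); f=d["frame"].astype(int); z=W[...,2]
    m=(abs(W[...,0]-.505)<.11)&(abs(W[...,1]+.1435)<.11)&(f.min(2)>140)&(z>.13)&(z<.19)
    if m.sum()>50: print(c,rect(W,m), cv2.minAreaRect((W[m][:,:2]*1000).astype(np.float32)))
E
python3 -c "
import cv2,numpy as np
a=cv2.imread('pics/side1.png')[80:280,200:520];b=cv2.imread('pics/wrist1.png')
cv2.imwrite('pics/v1.png',np.vstack([cv2.resize(a,(480,300)),cv2.resize(b,(480,300))]))"
```

```text
stop False [0.535  0.1783 0.0217] [-0.65  0.44  0.65]
0.013666543936867366 39.992955923080444 [-0.34  0.95  2.41]
lifted [-0.34 -0.12 -2.32] 0.013488934630866457
[ 0.5059 -0.1431  0.1699] [ 0.01  0.82 -3.15] [ 0.006 -0.022 -0.014] 12.0333
top (array([ 505.3, -125.7]), array([156.3,  79.2]), -4.58, 167.5, 706) ((505.34063720703125, -125.68025207519531), (79.18870544433594, 156.3406982421875), 85.42434692382812)
side (array([ 505. , -145.7]), array([190.5, 157.7]), 86.32, 167.2, 978) ((504.9669189453125, -145.67051696777344), (190.45184326171875, 157.71751403808594), 86.32430267333984)
wrist (array([ 506.5, -143.7]), array([158.2, 121.7]), -4.14, 165.5, 33049) ((506.4937744140625, -143.67770385742188), (121.72999572753906, 158.20082092285156), 85.86276245117188)
```

View pics/v1.png

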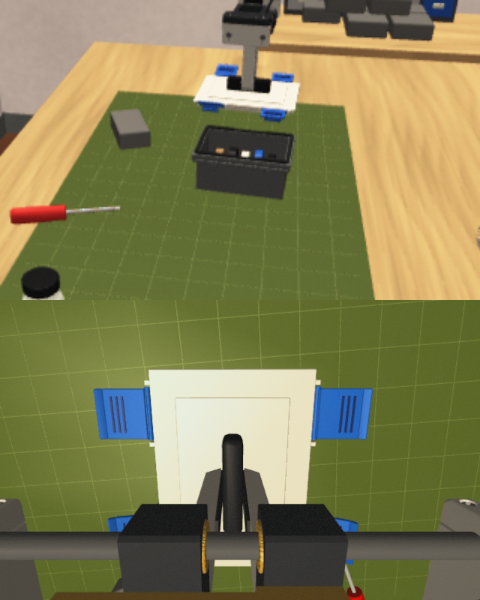

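The lid is held square at 0.166 m, centred above the mouth to within about 1 mm in both the wrist and side views. Now I'll lower it by feel.

Run:
```python
from rig import r
from h import *
x,y=.5054,-.1437
r.line_to([x,y,.098],rate=.12); r.wait(.1); print(r.read_eef_pos().round(4),r.read_ft_force().round(2))
for z in (.092,.088,.085,.0835,.0825):
    s=r.line_to([x,y,z],rate=.03,f_stop=6)
    print(s,r.read_eef_pos().round(4),r.read_ft_force().round(2),r.read_torque().round(2))
    if s: break
print(r.read_t())
```

```text
[ 0.5059 -0.1439  0.0987] [ 0.18  0.1  -2.86]
False [ 0.5053 -0.1436  0.0919] [ 0.36  0.13 -3.  ] [-0.   -0.01 -0.03]
False [ 0.5052 -0.1437  0.0878] [ 0.45 -0.12 -2.9 ] [-0.02  0.01  0.06]
False [ 0.5053 -0.1437  0.0848] [ 0.36 -0.67 -2.33] [-0.   -0.04  0.03]
False [ 0.5053 -0.1437  0.0834] [-0.96  1.06 -2.72] [ 0.04 -0.01  0.01]
False [ 0.5055 -0.1438  0.0829] [-3.96  1.67  9.63] [0.42 0.88 0.03]
14.4167
```

Seated: 12 N on the gasket at the expected height (0.083). Now I'll release, back off and check.

```bash
python3 - <<'E'
from rig import r
from h import *
x,y=.5055,-.1438
r.grip(.04); r.line_to([x,y,.26],rate=.2); r.wait(.15)
for c in ("top","side","wrist"):
    d=r.read_camera(c); np.savez(f"{c}2.npz",**d); cv2.imwrite(f"pics/{c}2.png",d["frame"][:,:,::-1])
    W=cloud(d); f=d["frame"].astype(int); z=W[...,2]
    near=(abs(W[...,0]-.505)<.12)&(abs(W[...,1]+.1435)<.14)
    m=near&(f.min(2)>140)&(z>.07)&(z<.09)
    m=cv2.morphologyEx(m.astype(np.uint8),cv2.MORPH_OPEN,np.ones((3,3)))>0
    if m.sum()>50: 
        print(c,rect(W,m))
        P=W[m]; A=np.c_[P[:,:2]-P[:,:2].mean(0),np.ones(len(P))]; print("tilt",np.linalg.lstsq(A,P[:,2],rcond=None)[0].round(4))
    b=near&(f[...,2]>f[...,0]+50)&(f[...,2]>f[...,1]+40)&(z>.04)&(z<.12)
    n,l=cv2.connectedComponents(b.astype(np.uint8))
    yaw=np.radians(-4.4); R=np.array([[np.cos(yaw),-np.sin(yaw)],[np.sin(yaw),np.cos(yaw)]])
    for i in range(1,n):
        if (l==i).sum()>25:
            w=W[l==i].copy(); w[:,:2]=(w[:,:2]-[.5055,-.1438])@R; w*=1000
            print("clip",np.percentile(w,2,0).round(),np.percentile(w,98,0).round())
print(r.read_t(),r.read_ft_force())
E
python3 -c "
import cv2,numpy as np
a=cv2.imread('pics/side2.png')[100:300,200:520];b=cv2.imread('pics/wrist2.png')
cv2.imwrite('pics/v2.png',np.vstack([cv2.resize(a,(480,300)),cv2.resize(b,(480,300))]))"
```

```text
top (array([ 503.4, -139.6]), array([158.2, 106.9]), -4.83, 80.5, 786)
tilt [-0.0092 -0.0091  0.0806]
clip [30. 61. 79.] [60. 89. 96.]
clip [-67.  60.  76.] [-35.  93.  86.]
side (array([ 505.8, -133.8]), array([157.9, 135.8]), -4.12, 80.5, 1023)
tilt [ 0.0009 -0.0029  0.0806]
clip [ 30. -95.  80.] [ 64. -59.  88.]
clip [-65. -97.  77.] [-32. -61.  81.]
clip [29. 65. 75.] [60. 93. 95.]
clip [-66.  64.  68.] [-32.  98.  83.]
wrist (array([ 505.7, -144.3]), array([156.7, 120.6]), -4.45, 79.0, 14246)
tilt [ 0.0036 -0.0004  0.079 ]
clip [-65.  59.  76.] [-31.  95.  81.]
clip [-64. -95.  76.] [-30. -59.  80.]
clip [31. 59. 77.] [64. 91. 93.]
clip [ 31. -94.  76.] [ 65. -59.  87.]
16.3667 [-0.99239249 -0.59956041 -0.4304926 ]
```

View pics/v2.png

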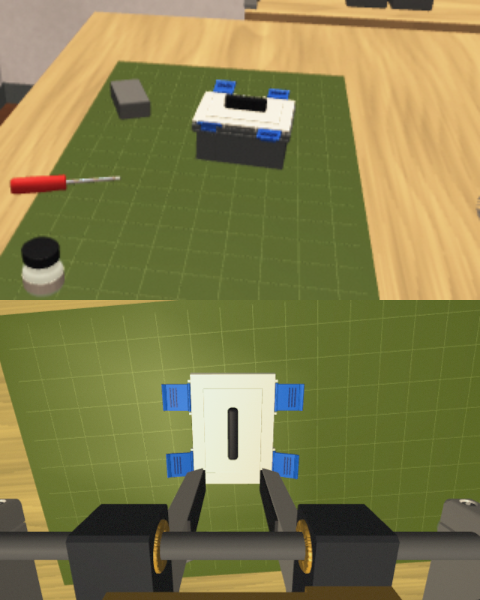

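The lid lies flat and seated at (0.5055, -0.144), yaw -4.4°, with all clips open and about level. Next I'll plan the presses: closed fingertips, tilted 20° so the tip leads, following each clip's swing. First a reachability check.

```bash
cat > press.py <<'E'
import numpy as np
C=np.array([.5056,-.1440]); YAW=np.radians(-4.4); HZ=.0757; PHI=np.radians(20); HALF=.008
L=np.array([[np.cos(YAW),-np.sin(YAW),0],[np.sin(YAW),np.cos(YAW),0],[0,0,1]])
CL=dict(a=(1,1),b=(1,-1),c=(-1,-1),d=(-1,1))
def ori(k,sg):
    sy=CL[k][1]
    z=np.array([0,-sy*np.sin(PHI),-np.cos(PHI)]); y=np.array([sg,0,0.]); x=np.cross(y,z)
    return L@np.c_[x,y,z]
def world(k,s,h):
    sx,sy=CL[k]; q=L@np.array([sx*.048,sy*(.060+s),0]); return np.array([C[0]+q[0],C[1]+q[1],HZ+h])
def tcp(k,th,clear=0):
    s,c=np.sin(th),np.cos(th); P=.024*np.array([s,-c])+(.0045+clear)*np.array([c,s])
    P=P-HALF*np.array([-np.cos(PHI),np.sin(PHI)])
    return world(k,*P)
E
python3 - <<'E'
from rig import r
from press import *
for k in "acbd":
    for sg in (1,-1):
        o=ori(k,sg); qs=[r.solve_ik(p,o) for p in (tcp(k,2.3)+[0,0,.05],tcp(k,2.3),tcp(k,1.2),tcp(k,.4),tcp(k,-.08))]
        print(k,sg,[None if q is None else np.round(q,2).tolist() for q in qs[::4]],[q is not None for q in qs])
print(r.read_joint_pos().round(2))
E
```

```text
a 1 [[-1.1, 0.84, 1.37, 1.96, -0.57, 1.0, 0.4], [-1.02, 0.97, 1.26, 2.03, -0.76, 0.88, 0.51]] [True, True, True, True, True]
a -1 [[-0.43, 0.36, 0.26, 1.93, 0.3, 0.97, 2.7], [-0.4, 0.49, 0.26, 1.99, 0.31, 0.78, 2.67]] [True, True, True, True, True]
c 1 [[-0.33, 0.75, 1.3, 1.99, -0.94, 1.43, 1.3], [-0.2, 0.73, 1.01, 2.06, -0.97, 1.19, 1.3]] [True, True, True, True, True]
c -1 [[-0.3, 0.67, 1.21, 1.99, -0.87, 1.36, -1.9], [-0.2, 0.73, 1.01, 2.06, -0.97, 1.19, -1.84]] [True, True, True, True, True]
b 1 [[-0.28, 0.81, 1.2, 1.8, -0.99, 1.47, 1.17], [-0.2, 0.83, 0.98, 1.86, -1.02, 1.26, 1.19]] [True, True, True, True, True]
b -1 [[-0.28, 0.82, 1.21, 1.8, -0.99, 1.47, -1.97], [-0.11, 0.74, 0.82, 1.86, -0.91, 1.17, -2.04]] [True, True, True, True, True]
d 1 [[-1.28, 0.57, 1.33, 2.16, -0.26, 0.87, 0.12], [-1.16, 0.85, 1.28, 2.23, -0.7, 0.76, 0.48]] [True, True, True, True, True]
d -1 [[-0.67, 0.22, 0.45, 2.14, 0.3, 0.93, 2.65], [-0.63, 0.4, 0.45, 2.21, 0.26, 0.68, 2.65]] [True, True, True, True, True]
[-0.89  0.3   1.28  1.92 -0.31  1.16  2.  ]
```

```bash
cat >> press.py <<'E'
def do(r,k,f=18):
    o=ori(k,1); t0=r.read_t()
    if r.read_finger_gap()>.002: r.grip(0,20)
    r.reach(tcp(k,2.2)+[0,0,.035],o)
    for th,v in ((2.2,.12),(1.5,.06),(1.0,.06),(.65,.06),(.42,.04)):
        s=r.line_to(tcp(k,th),rate=v,ori=o,f_stop=12)
        if s: print("early contact",th,r.read_eef_pos(),r.read_ft_force()); return False
    print(k,"at .42",r.read_t()-t0,r.read_ft_force().round(1))
    return finish(r,k,f)
def finish(r,k,f=18,end=-.12):
    a,b=tcp(k,.42),tcp(k,0); u=(b-a)/np.linalg.norm(b-a); F0=r.read_ft_force(); hit=False; log=[]
    p0=r.read_eef_pos(); D=np.linalg.norm(b-a)+.003; d=(p0-a)@u
    while d<D and not hit:
        d=min(d+.001,D)
        hit=r.line_to(a+u*d,rate=.008,f_stop=f)
        F=-(r.read_ft_force()-F0)@u
        log.append((round(((r.read_eef_pos()-b)@u)*1000,1),round(F,1)))
        if len(log)>3 and hit is False and F>17: break
    print(k,"hit",hit,log,round(r.read_t(),1)); return hit
def back(r,k):
    o=ori(k,1); a,b=tcp(k,.42),tcp(k,0); u=(b-a)/np.linalg.norm(b-a)
    p=r.read_eef_pos(); out=world(k,.012,0)-world(k,0,0)
    r.line_to(p+out,rate=.08); q=r.read_eef_pos(); q[2]=.15; r.line_to(q,rate=.2)
E
python3 - <<'E'
from rig import r
from press import *
do(r,"a"); print(r.read_ft_force().round(1))
E
```

```text
a at .42 4.033299999999997 [ 0.2 -0.3 -0.3]
a hit False [(np.float64(-9.2), np.float64(3.5)), (np.float64(-8.4), np.float64(6.2)), (np.float64(-7.7), np.float64(7.5)), (np.float64(-6.9), np.float64(8.2)), (np.float64(-5.9), np.float64(6.3)), (np.float64(-5.1), np.float64(6.8)), (np.float64(-3.8), np.float64(5.9)), (np.float64(-1.7), np.float64(0.0)), (np.float64(-0.7), np.float64(0.6)), (np.float64(-0.1), np.float64(3.2)), (np.float64(0.5), np.float64(8.5)), (np.float64(1.0), np.float64(12.2)), (np.float64(1.5), np.float64(17.8))] 24.0
[-3.6 14.7 10.9]
```

Clip a snapped: a peak of about 8 N, a drop to 0, then a rigid rise. I'll back off and press c, ending as soon as the snap and the rigid contact are felt.

```bash
sed -i 's/        if len(log)>3 and hit is False and F>17: break/        fs=[x[1] for x in log]; i=int(np.argmin(fs[4:]))+4 if len(fs)>4 else 0\n        if i and max(fs[:i])>5 and fs[i]<2.5 and F>8: hit="snapped"; break\n        if F>17: break/' press.py
python3 - <<'E'
from rig import r
from press import *
from h import cloud; import cv2
back(r,"a"); print(r.read_t(),r.read_ft_force().round(1))
do(r,"c"); back(r,"c")
d=r.read_camera("side"); e=r.read_camera("top"); print(r.read_t())
cv2.imwrite("pics/v3.png",np.vstack([cv2.resize(d["frame"][140:240,290:450,::-1],(480,300)),cv2.resize(e["frame"][200:300,310:470,::-1],(480,300))]))
E
```

```text
24.9833 [-0.6  0.6 -0.2]
c at .42 3.1167000000000016 [-0.1 -0.3  0.1]
c hit False [(np.float64(-9.0), np.float64(0.1)), (np.float64(-8.2), np.float64(2.5)), (np.float64(-7.5), np.float64(6.4)), (np.float64(-6.9), np.float64(7.4)), (np.float64(-6.2), np.float64(8.7)), (np.float64(-5.4), np.float64(8.3)), (np.float64(-4.4), np.float64(8.1)), (np.float64(-4.1), np.float64(12.8)), (np.float64(-3.0), np.float64(12.7)), (np.float64(-0.1), np.float64(4.6)), (np.float64(0.4), np.float64(9.0)), (np.float64(0.9), np.float64(11.2)), (np.float64(1.3), np.float64(14.4))] 31.7
32.7833
```

View pics/v3.png

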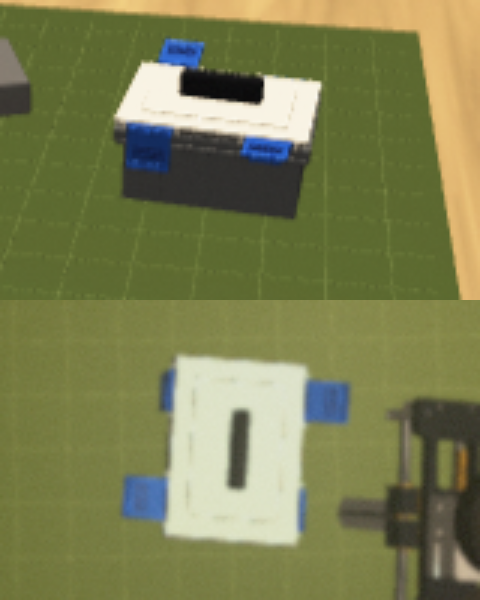

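Clips a (150,148 in the side crop) and c (a thin blue strip at 302,510 in the top crop) hang home, and b and d are still open. Next b, then d.

```bash
sed -i 's/fs\[i\]<2.5/fs[i]<.5*max(fs[:i])/' press.py
python3 - <<'E'
from rig import r
from press import *
import cv2
if do(r,"b")is not None:
    back(r,"b"); do(r,"d"); back(r,"d")
p=r.read_eef_pos(); p[2]=.22; r.line_to(p,rate=.2)
d=r.read_camera("side"); e=r.read_camera("top"); w=r.read_camera("wrist"); print(r.read_t())
cv2.imwrite("pics/v4.png",np.vstack([np.hstack([cv2.resize(d["frame"][140:240,290:450,::-1],(400,250)),cv2.resize(e["frame"][200:300,310:470,::-1],(400,250))]),cv2.resize(e["frame"][:,:,::-1],(800,340))]))
E
```

```text
b at .42 2.2834000000000003 [0.7 0.2 0.8]
b hit False [(np.float64(-9.0), np.float64(1.8)), (np.float64(-8.2), np.float64(3.1)), (np.float64(-7.5), np.float64(6.2)), (np.float64(-7.0), np.float64(7.9)), (np.float64(-6.2), np.float64(8.2)), (np.float64(-5.5), np.float64(9.3)), (np.float64(-4.6), np.float64(9.9)), (np.float64(-3.7), np.float64(10.1)), (np.float64(-2.7), np.float64(10.3)), (np.float64(-0.3), np.float64(6.6)), (np.float64(-0.1), np.float64(8.9)), (np.float64(0.1), np.float64(13.0)), (np.float64(0.3), np.float64(16.3))] 38.7
d at .42 3.325000000000003 [ 0.7 -0.1  0.3]
d hit snapped [(np.float64(-9.3), np.float64(3.7)), (np.float64(-8.5), np.float64(6.5)), (np.float64(-7.9), np.float64(10.2)), (np.float64(-7.2), np.float64(13.1)), (np.float64(-6.4), np.float64(12.7)), (np.float64(-5.4), np.float64(9.3)), (np.float64(-4.9), np.float64(16.0)), (np.float64(-3.6), np.float64(10.5)), (np.float64(-1.0), np.float64(3.7)), (np.float64(-0.5), np.float64(11.2))] 45.8
47.375
```

View pics/v4.png

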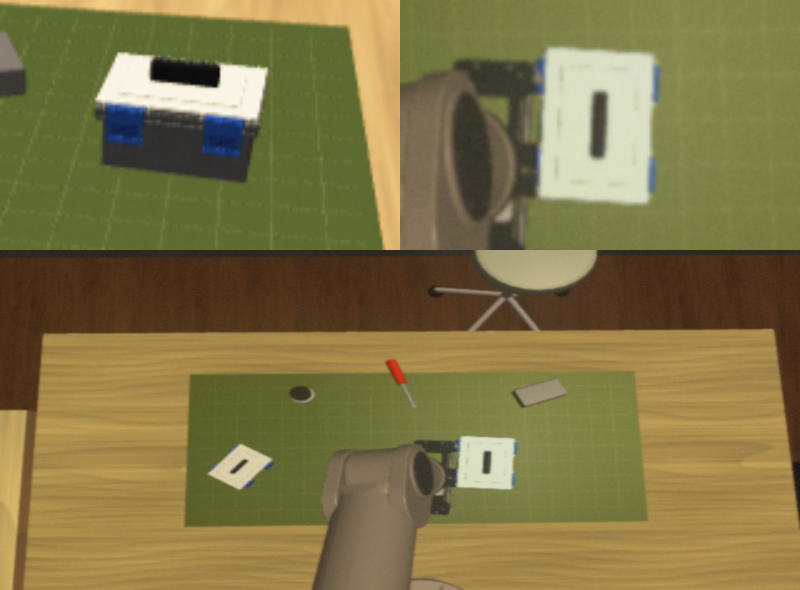

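All four clips hang home: a and d at (125,125) and (222,135) in the side crop, b and c as thin strips at x≈655 in the top crop. The driver, jar and case look unmoved.

```bash
python3 -c "
from rig import r
print(r.hand_in())"
```

```text
the job is handed in; nothing more can be done
None
```

The dry box is closed and handed in at about 47 s: the lid is seated on its gasket, and all four clips snapped home in the order a, c, b, d with at most about 18 N measured. The driver, jar and case look unmoved in the last picture.

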